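# Stop a coasting brake disc with its large hole at the gauge slot

### The arm

A 6-joint arm with a two-finger parallel gripper is mounted at the origin on a cart in front of the work surface, level with it; the furniture and walls round the work are solid. World frame = base frame: x ahead of the robot, y to its left, z up, the work surface at z = 0. Lengths are in m, angles in degrees, forces in N, time in s.
With the tool pointing down it reaches from about 0.375 to 0.9 m from the base axis. Payload 3.1 kg.
Tool frame: the origin (TCP) lies at the very end of the fingers, on their centre line; the grasp point (between the pads) lies 19 mm behind it; z points along the fingers, y is the line along which they close (so a half turn about z gives the same grasp; the last joint's range is limited). The gripper opens to 87 mm and grips with 3 to 60 N. Pads are 19 mm wide; open, the fingers measure 117 mm over their backs; the gripper's body (75 mm by 190 mm) begins 51 mm behind the grasp point.
Start: joints at [-10.227, 30.224, 82.088, -0, 67.689, -10.227], TCP at [0.625, 0, 0.223] pointing down, gripper open.
Joint ranges: [-176.69, 176.69], [-43.24, 126.21], [12.49, 139.97], [-82, 262], [0, 151.66], [-163.58, 163.58]. Speed limits (degrees/s): [159.86, 159.86, 180, 180, 180, 180].

### API

Orientations are given as a 3x3 rotation matrix whose columns are the frame's x, y, z axes.
In Python, from rig import bot gives the robot as it stands.
- The arm moves only by the tool move_arm, never from a script. Its argument "increments" is a list of rows, each an object with "xyz": the shift along the tool's x, y, z in mm, a list of three; "roll": the turn about the tool's z in rad; "grip": the opening in per cent of the stroke, from 0 (shut) to 100 (fully open). A call has 1 to 5 rows; each row shifts and turns the commanded pose from where the row before left it, along the tool's axes as they then stand; what a row does not reach is not made up. A row lasts 1/12 s, in which the tool goes at most 41.7 mm and 7.16 degrees, less where a joint would pass 70% of its speed; a pose out of reach is approached as far as the arm can. A call is refused whole if a number of a shift passes 41.7 or a number of a turn 0.125, either way. A call with a gripper value outside its range is refused whole. The fingers move at their own pace and stop on an object; the grip force is fixed at half the most. Time passes only in rows, so rows that do not move let the fingers close. It gives the time, the measured TCP pose, the force, the opening and the grip force at its end, in the units of the state.
- bot.read_state(): the state, without advancing time (a new reading comes with each control period).
- bot.capture(name): name is "scene" or "side" or "wrist"; returns (picture, depth): 420x560x3 uint8, red, green, blue; 420x560 float32, m along the optical axis (not along the pixel's ray), 0 where there is no reading.
- bot.camera_model(name): a dict with "intrinsics" (3x3 intrinsics, pixels), "rvec" (rotation vector, rad) and "tvec" (3), from world to camera coordinates, as OpenCV has them; the wrist camera has in their place "tool_from_camera" (4x4, takes a point from camera to tool coordinates, whose origin is the TCP and whose axes are the flange's). Camera axes: x right, y down, z forward; pixel columns grow to the right and rows downward; lengths in m; the calibration is good to about 2 mm. A picture is of the moment at which its call begins: read the wrist's pose just before it. camera_model takes no time and is no camera call.
- bot.hand_in(): hands the job in; it is judged then, once.
Trained networks look in the newest picture that a camera, given by its name, has taken for a name from the list of things; names that differ only in an ending like _2 or _b are one class to them, and where a whole thing is asked for, a point or a joint stands for the part that bears it (a point fixed in the world has none). Each returns a list of dicts, best first, with "conf" (0 to 1); they miss things now and then, are a little off and sometimes report something else, mostly with a low value. They report only what shows in the picture. A call takes as long as a camera call.
- bot.spot_in(label, camera): "at" ([x, y, z] in m, in the coordinates of the camera as it stood for that picture, good to about 4 mm: the middle of the surface that is visible of it).
- bot.trace(label, camera): "mask" (420x560 bool, what is visible of it).
The state is a dict: "time_s": time; "joint_positions": joint angles; "qvel": joint speeds; "tau": joint torques, N m; "position": TCP position; "tcp_rot": TCP orientation; "force": force on the tool from outside, world axes, zero at the start; "moment": the same for the moment, N m; "opening": opening from 0.0 (shut) to 1.0 (fully open); "grasp_force": force on a finger pad.
Only numpy, scipy, OpenCV 4.12 (cv2) and the standard library are available. Lean on these libraries where they do the work, as an engineer would, in place of code of your own. Each camera call takes 0.05 s, during which the arm holds its last target. There are 200 camera calls.

### The job

The brake disc on the bench stand has been spun and is still coasting. Slow it to a standstill by touching it with the fingertips, so that it stops with its one large hole straight opposite the slot in the stand's fixed fork, then take the hand away and leave the disc at rest like that. Leave the loose parts on the bench where they are.

Things in the scene. Friction and masses are not known exactly. Their poses are not given: they have to be found in the camera images.
- stand: dark steel bench stand, fixed to the table, carrying the level brake disc on an upright spindle. Origin on the table under the disc's axis, z up; its +y axis points from the disc's axis to the slotted fork. Nothing of the fork or foot reaches higher than 60 mm.
- slot (a point): centre of the fixed slot, 130 mm from the disc's axis along the stand's +y and 57 mm above the table, level with the disc's top face: a 30 mm wide radial gap between two 13 mm wide flat prongs of the fork, just outside the disc's edge (prongs from 115 to 149 mm from the axis)
- hole (a point): centre of the large hole in the disc, at its top face: 26 mm wide, through the 12 mm thick disc, 78 mm from the axis; it turns with the disc. Five 10 mm holes on the same circle, 60 degrees apart, are NOT the one wanted.
- disc (a joint): disc angle, rad, counter-clockwise from above, counting turns; large hole exactly opposite the slot at 0 and every multiple of 2 pi. In the first 2 s a sprung starter brings it to speed (this reads 0); then it coasts at 0.7 to 1.5 rad/s, losing about 0.03 rad/s per second. A light press stops it at once; a fingertip resting on it can carry it round; it stays if the finger lifts straight off.
- hub_nut_c (a point): bystander: loose hexagonal steel hub nut, 40 x 40 x 19 mm, point at its centre
- ball_bearing_c (a point): bystander: loose ball bearing, 52 mm across, 15 mm high, point at its centre
- tape_roll_c (a point): bystander: loose black roll of tape, 68 mm across, 19 mm high, point at its centre
- stand_axis (a point): point on the disc's axis at the height of its top face, 57 mm above the table. The level brake disc is bare metal, 220 mm across, 12 mm thick, its flat top face open from 48 to 110 mm from the axis; in the middle a 92 mm wide hat rises to 75 mm above the table, with four studs and a nut up to 87 mm.

How it is judged (in metres and radians):
On the way, in this order (a step that is already met when the one before it is completed fails the run):
1. the disc coasts freely (velocity of joint disc above 0.5 rad/s), for 0.2 s.
2. the fingertips touch the disc (contact force between the fingers and disc above 0.1 N).
At the end, for the whole second after the job is handed in: The large hole is opposite the slot in the fork, its centre within 14 mm (about 10 degrees of disc angle) of the slot's centre line, and the disc stands still (slower than 0.05 rad/s) (x of hole in the frame of stand between -0.014 and 0.014 m and y of hole in the frame of stand above 0 m and velocity of joint disc between -0.05 and 0.05 rad/s); the robot touches nothing.
It fails at once if a loose bystander (hub nut, ball bearing or tape roll) was shifted by more than 25 mm (distance of any of hub_nut_c, ball_bearing_c, tape_roll_c from where it was at the start of the episode above 0.025 m).
It also fails if it takes over 48 s, if anything falls off the work surface, if the arm or the gripper's body presses on something with over 40 N, if the wrist force passes 120 N, or if a joint passes its speed limit or range.

## Working session

There is one attempt and no reset: what is moved stays moved. The work goes in short steps, Python scripts to look and compute and a tool call to move; the robot and the scene stay as the last step left them, time stands still between calls to the robot, and variables do not carry over. Pictures are saved under pics/ and viewed, at most 10 in all, crops included, and the job is handed in when it is done.

Besides the shell and the picture viewer there is one more tool, called after "Request:" as name(argument=value, ...) on one line, values as JSON. move_arm: Moves the arm, as the interface text tells. Its arguments: {"type":"object","properties":{"increments":{"type":"array"}},"required":["increments"]}

```bash
mkdir -p pics; ls; python3 - <<'E'
from rig import bot
import cv2
s=bot.read_state();print(s['time_s'],s['position'],s['tcp_rot'],s['force'])
ims=[]
for n in ['scene','side']:
    p,d=bot.capture(n);m=bot.camera_model(n)
    print(n,m); ims.append(p)
    for l in ['stand','hole','stand_axis','slot','hub_nut_c','ball_bearing_c','tape_roll_c']:
        if n=='scene' : 
            try: print(l,[(r['at'],r['conf']) for r in bot.spot_in(l,n)][:2])
            except Exception as e: print(l,e)
cv2.imwrite('pics/a.png',cv2.resize(cv2.hconcat(ims)[:,:,::-1],(800,300)))
cv2.imwrite('pics/scene.png',ims[0][:,:,::-1])
print(bot.read_state()['time_s'])
E
```

```text
pics
0.0 [6.24277082e-01 1.61090252e-04 2.21573372e-01] [[-1.54956438e-05  9.99997735e-01 -2.12825318e-03]
 [ 9.99999934e-01  1.62670866e-05  3.62460168e-04]
 [ 3.62493967e-04 -2.12824743e-03 -9.99997670e-01]] [-0.0323349   0.04728684  0.08623345]
scene {'intrinsics': array([[456.24688193,   0.        , 278.54707296],
       [  0.        , 456.24688193, 219.72864099],
       [  0.        ,   0.        ,   1.        ]]), 'rvec': array([ 2.13657066, -0.91605094,  0.3911918 ]), 'tvec': array([-0.29654716,  0.35710372,  1.00663989])}
stand [([0.0551, 0.046, 1.2663], 0.31), ([0.0449, 0.0443, 1.2649], 0.27)]
hole [([0.0542, 0.0465, 1.2664], 0.89), ([0.2918, 0.1351, 1.2189], 0.22)]
stand_axis [([0.0463, 0.0449, 1.2606], 0.68), ([0.0599, 0.0455, 1.2674], 0.18)]
slot [([0.0474, 0.046, 1.2608], 0.55)]
hub_nut_c [([0.1037, 0.2688, 1.0737], 0.8)]
ball_bearing_c [([0.2895, 0.1327, 1.2206], 0.79), ([0.0618, 0.0447, 1.2692], 0.39)]
tape_roll_c [([-0.2984, -0.0268, 1.4165], 0.84)]
side {'intrinsics': array([[533.82169434,   0.        , 281.34202456],
       [  0.        , 533.82169434, 213.49856719],
       [  0.        ,   0.        ,   1.        ]]), 'rvec': array([ 2.0021565 , -0.01569822, -0.025829  ]), 'tvec': array([-0.50447138,  0.100183  ,  1.18856464])}
0.45
```

View pics/scene.png

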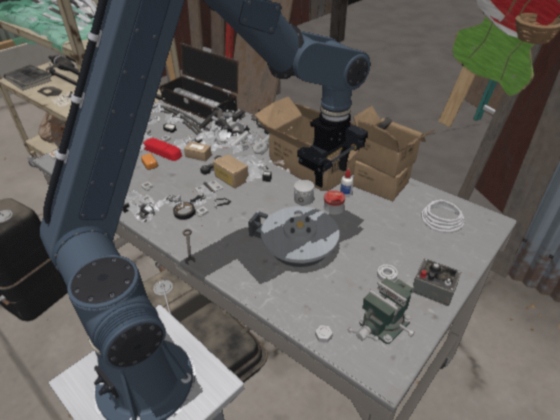

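View pics/a.png

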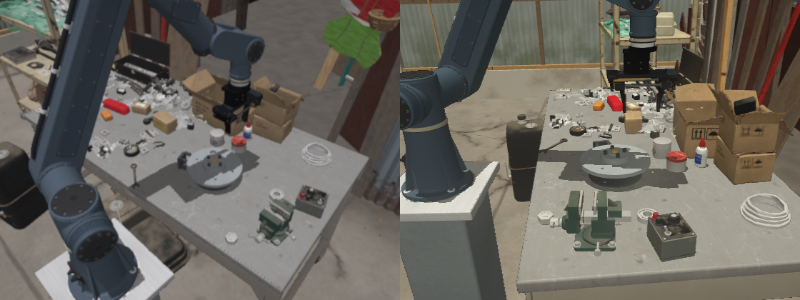

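The pictures show the disc at about (300,235) in the scene view with the dark fork at about (258,222). Next I rectify both views to the plane of the disc's top face.

```bash
cat > h.py <<'E'
from rig import bot
import cv2, numpy as np
def world(n,d):
    m=bot.camera_model(n);K=m['intrinsics'];R=cv2.Rodrigues(m['rvec'])[0];t=m['tvec']
    v,u=np.indices(d.shape)
    P=np.stack([(u-K[0,2])/K[0,0]*d,(v-K[1,2])/K[1,1]*d,d],-1)
    return (P-t)@R
def rect(n,p,c,half=.18,z=.057,s=1000):
    # top view: columns = world x, rows = -world y
    m=bot.camera_model(n);N=int(2*half*s)
    i,j=np.indices((N,N));W=np.stack([c[0]-half+j/s,c[1]+half-i/s,np.full(i.shape,z)],-1).reshape(-1,3)
    uv=cv2.projectPoints(W,m['rvec'],m['tvec'],m['intrinsics'],None)[0].reshape(N,N,2).astype(np.float32)
    return cv2.remap(p,uv[...,0],uv[...,1],cv2.INTER_CUBIC)
E
python3 - <<'E'
from h import *
from scipy.optimize import least_squares
ims=[]
for n in ['scene','side']:
    p,d=bot.capture(n);W=world(n,d)
    m=bot.camera_model(n);R=cv2.Rodrigues(m['rvec'])[0]
    if n=='scene':
        c0=(np.array([.0474,.046,1.2608])-m['tvec'])@R
        for a,l in [([.1037,.2688,1.0737],'nut'),([.2895,.1327,1.2206],'bear'),([-.2984,-.0268,1.4165],'tape')]: print(l,(np.array(a)-m['tvec'])@R)
    ok=(d>0)&(np.abs(W[...,2]-.057)<.006)&(np.hypot(*(W[...,:2]-c0[:2]).transpose(2,0,1))<.15)
    q=W[ok][:,:2]
    (cx,cy),r=cv2.minEnclosingCircle(q.astype(np.float32))
    # centre by best fit of radius 110 disc containing points, on hull
    h=cv2.convexHull(q.astype(np.float32))[:,0]
    f=least_squares(lambda x:np.hypot(*(h-x).T)-.11,[cx,cy],loss='soft_l1',f_scale=.002).x
    hat=W[(np.abs(W[...,2]-.075)<.004)&(np.hypot(*(W[...,:2]-c0[:2]).transpose(2,0,1))<.1)][:,:2]
    print(n,c0,(cx,cy,r),f,np.median(W[ok][:,2]),hat.mean(0),len(hat),len(q))
    ims.append(rect(n,p,c0))
cv2.imwrite('pics/b.png',cv2.resize(cv2.hconcat(ims)[:,:,::-1],(800,400)));print(c0,bot.read_state()['time_s'])
E
```

```text
nut [ 0.356596   -0.21239066  0.01489597]
bear [ 0.62970843 -0.2068262   0.01665666]
tape [0.40241932 0.39132332 0.01719189]
scene [0.52478428 0.02750222 0.05939372] (0.538821816444397, 0.053179781883955, 0.13007764518260956) [0.55048484 0.03725515] 0.05680886911371579 [0.54660431 0.03279998] 453 2796
side [0.52478428 0.02750222 0.05939372] (0.5384644269943237, 0.052937522530555725, 0.13080056011676788) [0.54927521 0.03631163] 0.059623911686668654 [0.55001013 0.02205447] 403 2976
[0.52478428 0.02750222 0.05939372] 0.55
```

View pics/b.png

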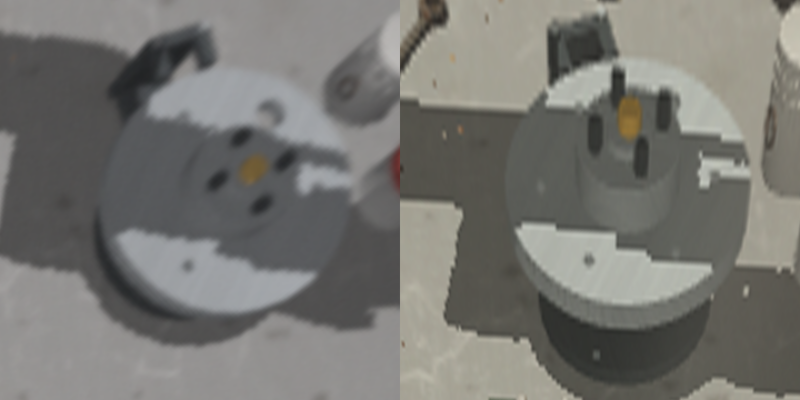

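The left half shows the large hole at about (270,112), with the fork up and to the left at about (165,75). Now I refine the axis, the fork direction and a depth-based hole finder.

```bash
cat >> h.py <<'E'
def hole(n,c,d):
    """holes: pixels whose ray meets the top face plane but whose depth lies beyond it"""
    m=bot.camera_model(n);K=m['intrinsics'];R=cv2.Rodrigues(m['rvec'])[0];t=m['tvec']
    C=-R.T@t;W=world(n,d)
    k=(C[2]-.057)/(C[2]-W[...,2]);Q=C+(W-C)*k[...,None]
    r=np.hypot(Q[...,0]-c[0],Q[...,1]-c[1])
    msk=((d>0)&(r>.058)&(r<.1)&(k<1)&(np.linalg.norm(W-Q,axis=-1)>.007)).astype(np.uint8)
    N,L,S,_=cv2.connectedComponentsWithStats(msk)
    out=[]
    for i in range(1,N):
        if S[i,4]<12: continue
        q=Q[L==i].mean(0)-[*c,.057];out.append((int(S[i,4]),round(np.degrees(np.arctan2(q[1],q[0])),1),round(np.hypot(q[0],q[1]),4)))
    return sorted(out)[::-1][:3]
E
python3 - <<'E'
from h import *
from scipy.optimize import least_squares
for n in ['scene','side']:
    p,d=bot.capture(n);W=world(n,d);c=np.array([.55,.037])
    for z,r,lo in [(.057,.11,.09),(.075,.046,.036)]:
      x=c.copy()
      for k in range(4):
        D=W[...,:2]-x;rr=np.hypot(D[...,0],D[...,1]);a=np.degrees(np.arctan2(D[...,1],D[...,0]))
        ok=(d>0)&(np.abs(W[...,2]-z)<.005)&(rr<r+.008)&~((a>85)&(a<160)&(r>.1))
        h=cv2.convexHull(W[ok][:,:2].astype(np.float32))[:,0]
        x=least_squares(lambda x:np.hypot(*(h-x).T)-r,x,loss='soft_l1',f_scale=.001).x
      print(n,z,x,np.std(np.hypot(*(h-x).T)-r))
      if z==.057: c=x
    D=W[...,:2]-c;rr=np.hypot(D[...,0],D[...,1]);a=np.degrees(np.arctan2(D[...,1],D[...,0]))
    ok=(d>0)&(W[...,2]>.050)&(W[...,2]<.066)&(rr>.118)&(rr<.152)&(a>60)&(a<180)
    q=W[ok]; print('fork n',ok.sum(),'angle hist',np.histogram(a[ok],bins=np.arange(90,160,4)),'mid',a[ok].min(),a[ok].max(),a[ok].mean())
    print(hole(n,c,d),bot.read_state()['time_s'])
E
```

```text
scene 0.057 [0.55037912 0.03634511] 0.0013014148426917396
scene 0.075 [0.54998157 0.03646175] 0.0009686090258136269
fork n 123 angle hist (array([ 0, 12, 30, 12,  8, 11, 28, 22,  0,  0,  0,  0,  0,  0,  0,  0,  0]), array([ 90,  94,  98, 102, 106, 110, 114, 118, 122, 126, 130, 134, 138,
       142, 146, 150, 154, 158])) mid 94.65901951855732 121.40050895115465 108.74489255439708
[(27, np.float64(66.4), np.float64(0.0772))] 0.6
side 0.057 [0.54951801 0.03571797] 0.0012057274802680722
side 0.075 [0.54935096 0.03577921] 0.001042695860603751
fork n 142 angle hist (array([ 0, 13, 31, 20, 20, 12, 27, 19,  0,  0,  0,  0,  0,  0,  0,  0,  0]), array([ 90,  94,  98, 102, 106, 110, 114, 118, 122, 126, 130, 134, 138,
       142, 146, 150, 154, 158])) mid 94.73408277884087 120.93277211166075 108.00756121936563
[] 0.65h.py:18: RuntimeWarning: divide by zero encountered in divide
  k=(C[2]-.057)/(C[2]-W[...,2]);Q=C+(W-C)*k[...,None]
h.py:18: RuntimeWarning: invalid value encountered in multiply
  k=(C[2]-.057)/(C[2]-W[...,2]);Q=C+(W-C)*k[...,None]
```

Request:
move_arm(increments=[{"xyz":[0,0,0],"grip":0},{"xyz":[0,0,0],"grip":0},{"xyz":[0,0,0],"grip":0},{"xyz":[0,0,0],"grip":0},{"xyz":[0,0,0],"grip":0}])

```text
schema error: expected keys xyz, roll, grip
```

Request:
move_arm(increments=[{"xyz":[-10,-6,25],"roll":0,"grip":0},{"xyz":[-10,-6,25],"roll":0,"grip":0},{"xyz":[0,0,25],"roll":0,"grip":0},{"xyz":[0,0,25],"roll":0,"grip":0},{"xyz":[0,0,25],"roll":0,"grip":0}])

```text
time_s: 1.07
position: [0.6131, -0.0203, 0.0968]
tcp_rot: [[0.001, 1.0, 0.001], [1.0, -0.001, -0.0], [-0.0, 0.001, -1.0]]
force: [0.5, -0.7, 0.1]
opening: 0.705
grasp_force: 0.0
```

Request:
move_arm(increments=[{"xyz":[0,0,0],"roll":0,"grip":0},{"xyz":[0,0,0],"roll":0,"grip":0},{"xyz":[0,0,0],"roll":0,"grip":0},{"xyz":[0,0,0],"roll":0,"grip":0},{"xyz":[0,0,0],"roll":0,"grip":0}])

```text
time_s: 1.48
position: [0.6143, -0.0202, 0.0995]
tcp_rot: [[-0.0, 1.0, 0.004], [1.0, 0.0, -0.001], [-0.001, 0.004, -1.0]]
force: [-0.4, 0.2, -0.3]
opening: 0.324
grasp_force: 0.0
```

Request:
move_arm(increments=[{"xyz":[0,0,0],"roll":0,"grip":0},{"xyz":[0,0,0],"roll":0,"grip":0},{"xyz":[0,0,0],"roll":0,"grip":0},{"xyz":[0,0,0],"roll":0,"grip":0},{"xyz":[0,0,0],"roll":0,"grip":0}])

```text
time_s: 1.9
position: [0.613, -0.02, 0.0977]
tcp_rot: [[-0.0, 1.0, 0.0], [1.0, 0.0, -0.0], [-0.0, 0.0, -1.0]]
force: [-0.0, 0.4, -0.2]
opening: 0.017
grasp_force: 0.0
```

Request:
move_arm(increments=[{"xyz":[0,0,0],"roll":0,"grip":0},{"xyz":[0,0,0],"roll":0,"grip":0},{"xyz":[0,0,0],"roll":0,"grip":0},{"xyz":[0,0,0],"roll":0,"grip":0},{"xyz":[0,0,0],"roll":0,"grip":0}])

```text
time_s: 2.32
position: [0.613, -0.02, 0.0975]
tcp_rot: [[0.0, 1.0, -0.0], [1.0, -0.0, 0.0], [0.0, -0.0, -1.0]]
force: [0.0, -0.4, -0.2]
opening: 0.006
grasp_force: 0.0
```

```bash
cat >> h.py <<'E'
np.seterr(all='ignore')
C0=(.550,.036)
def series(k,n='scene'):
    for i in range(k):
        t=bot.read_state()['time_s'];p,d=bot.capture(n);print(round(t,2),[tuple(map(float,o)) for o in hole(n,C0,d)])
    return p
E
python3 -c "
from h import *
p=series(14);cv2.imwrite('pics/c.png',cv2.resize(rect('scene',p,C0),(600,600))[:,:,::-1])"
```

```text
2.32 [(40.0, 169.2, 0.0782)]
2.37 [(39.0, 172.6, 0.078)]
2.42 [(40.0, 174.6, 0.0774)]
2.47 [(34.0, 178.5, 0.0788)]
2.52 [(40.0, -179.1, 0.0787)]
2.57 [(39.0, -175.4, 0.0783)]
2.62 [(38.0, -173.2, 0.0785)]
2.67 [(38.0, -169.9, 0.0787)]
2.72 [(38.0, -167.4, 0.0784)]
2.77 [(40.0, -164.5, 0.0784)]
2.82 [(41.0, -162.0, 0.0782)]
2.87 [(39.0, -158.8, 0.0788)]
2.92 [(39.0, -155.5, 0.079)]
2.97 [(38.0, -152.6, 0.0786)]
```

Request:
move_arm(increments=[{"xyz":[0,0,9],"roll":0,"grip":0},{"xyz":[0,0,9],"roll":0,"grip":0},{"xyz":[0,0,9],"roll":0,"grip":0},{"xyz":[0,0,0],"roll":0,"grip":0},{"xyz":[0,0,0],"roll":0,"grip":0}])

```text
time_s: 3.43
position: [0.612, -0.0198, 0.0691]
tcp_rot: [[0.0, 1.0, -0.003], [1.0, -0.0, 0.001], [0.001, -0.003, -1.0]]
force: [0.1, -0.1, 1.1]
opening: 0.007
grasp_force: 0.0
```

```bash
python3 -c "
from h import *
print(bot.read_state()['position'],bot.read_state()['force']);series(14)"
```

```text
[ 0.61203933 -0.01978992  0.06914972] [ 0.08596891 -0.08208991  1.12351657]
3.43 [(42.0, -126.5, 0.0782)]
3.48 [(41.0, -122.9, 0.0783)]
3.53 [(40.0, -120.6, 0.0779)]
3.58 [(39.0, -117.8, 0.0786)]
3.63 [(40.0, -114.7, 0.0789)]
3.68 [(37.0, -111.7, 0.0784)]
3.73 [(40.0, -109.3, 0.0789)]
3.78 [(40.0, -106.1, 0.0784)]
3.83 [(40.0, -103.6, 0.0788)]
3.88 [(40.0, -101.1, 0.0778)]
3.93 [(39.0, -98.3, 0.0776)]
3.98 [(37.0, -95.3, 0.0785)]
4.03 [(36.0, -92.3, 0.0782)]
4.08 [(37.0, -89.5, 0.0784)]
```

View pics/c.png

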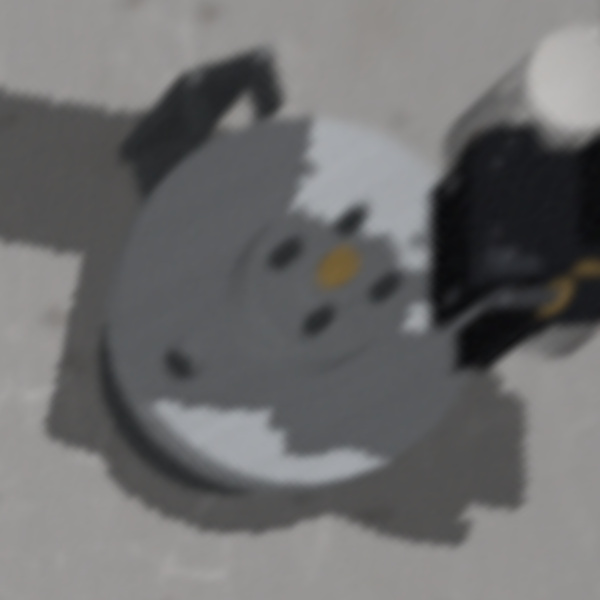

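The hole shows at about (178,363) in the rectified view, with the fork gap at about (235,110), which is 108°. The disc turns counter-clockwise at about 57°/s, so the hole should reach the slot near t = 7.8 s.

Request:
move_arm(increments=[{"xyz":[0,0,4],"roll":0,"grip":0},{"xyz":[0,0,3],"roll":0,"grip":0},{"xyz":[0,0,0],"roll":0,"grip":0},{"xyz":[0,0,0],"roll":0,"grip":0},{"xyz":[0,0,0],"roll":0,"grip":0}])

```text
time_s: 4.55
position: [0.6129, -0.02, 0.0634]
tcp_rot: [[0.0, 1.0, -0.0], [1.0, -0.0, 0.0], [0.0, -0.0, -1.0]]
force: [-0.0, -0.3, -0.4]
opening: 0.004
grasp_force: 0.0
```

Request:
move_arm(increments=[{"xyz":[0,0,0],"roll":0,"grip":0},{"xyz":[0,0,0],"roll":0,"grip":0},{"xyz":[0,0,0],"roll":0,"grip":0},{"xyz":[0,0,0],"roll":0,"grip":0},{"xyz":[0,0,0],"roll":0,"grip":0}])

```text
time_s: 4.97
position: [0.613, -0.02, 0.0636]
tcp_rot: [[0.0, 1.0, 0.0], [1.0, -0.0, -0.0], [-0.0, 0.0, -1.0]]
force: [-0.6, 0.3, -1.1]
opening: -0.002
grasp_force: 0.0
```

Request:
move_arm(increments=[{"xyz":[0,0,0],"roll":0,"grip":0},{"xyz":[0,0,0],"roll":0,"grip":0},{"xyz":[0,0,0],"roll":0,"grip":0},{"xyz":[0,0,0],"roll":0,"grip":0},{"xyz":[0,0,0],"roll":0,"grip":0}])

```text
time_s: 5.38
position: [0.613, -0.02, 0.0636]
tcp_rot: [[-0.0, 1.0, 0.0], [1.0, 0.0, 0.0], [0.0, 0.0, -1.0]]
force: [1.0, -0.6, -0.5]
opening: 0.006
grasp_force: 0.0
```

Request:
move_arm(increments=[{"xyz":[0,0,0],"roll":0,"grip":0},{"xyz":[0,0,0],"roll":0,"grip":0},{"xyz":[0,0,0],"roll":0,"grip":0},{"xyz":[0,0,0],"roll":0,"grip":0},{"xyz":[0,0,0],"roll":0,"grip":0}])

```text
time_s: 5.8
position: [0.613, -0.0199, 0.0636]
tcp_rot: [[-0.0, 1.0, 0.0], [1.0, 0.0, 0.0], [0.0, 0.0, -1.0]]
force: [-0.3, -0.1, 0.3]
opening: 0.003
grasp_force: 0.0
```

Request:
move_arm(increments=[{"xyz":[0,0,0],"roll":0,"grip":0},{"xyz":[0,0,0],"roll":0,"grip":0},{"xyz":[0,0,0],"roll":0,"grip":0},{"xyz":[0,0,0],"roll":0,"grip":0},{"xyz":[0,0,0],"roll":0,"grip":0}])

```text
time_s: 6.22
position: [0.613, -0.02, 0.0635]
tcp_rot: [[-0.0, 1.0, -0.0], [1.0, 0.0, -0.0], [-0.0, -0.0, -1.0]]
force: [0.9, -0.5, -0.3]
opening: 0.003
grasp_force: 0.0
```

```bash
python3 -c "
from h import *
print(bot.read_state()['position'],bot.read_state()['force']);series(12)"
```

```text
[ 0.61298434 -0.01998187  0.06353782] [ 0.86763671 -0.47381918 -0.33024678]
6.22 []
6.27 []
6.32 []
6.37 []
6.42 []
6.47 [(17.0, 45.5, 0.0764)]
6.52 [(22.0, 46.8, 0.076)]
6.57 [(26.0, 48.2, 0.0767)]
6.62 [(28.0, 50.6, 0.077)]
6.67 [(31.0, 52.6, 0.0779)]
6.72 [(28.0, 55.4, 0.0777)]
6.77 [(30.0, 57.8, 0.0772)]
```

Request:
move_arm(increments=[{"xyz":[0,0,1],"roll":0,"grip":0},{"xyz":[0,0,0],"roll":0,"grip":0},{"xyz":[0,0,0],"roll":0,"grip":0},{"xyz":[0,0,0],"roll":0,"grip":0}])

```text
time_s: 7.15
position: [0.6129, -0.02, 0.0625]
tcp_rot: [[0.0, 1.0, -0.0], [1.0, -0.0, 0.0], [0.0, -0.0, -1.0]]
force: [0.9, -0.3, 0.3]
opening: 0.006
grasp_force: 0.0
```

```bash
python3 -c "
from h import *
print(bot.read_state()['position'],bot.read_state()['force']);series(4)"
```

```text
[ 0.61294369 -0.01997507  0.06249458] [ 0.91314191 -0.33989617  0.31500066]
7.15 [(31.0, 78.1, 0.0773)]
7.2 [(33.0, 80.9, 0.0774)]
7.25 [(29.0, 84.0, 0.0773)]
7.3 [(32.0, 86.3, 0.078)]
```

Request:
move_arm(increments=[{"xyz":[0,0,0],"roll":0,"grip":0},{"xyz":[0,0,0],"roll":0,"grip":0},{"xyz":[0,0,2],"roll":0,"grip":0},{"xyz":[0,0,6],"roll":0,"grip":0},{"xyz":[0,0,0],"roll":0,"grip":0}])

```text
time_s: 7.77
position: [0.6141, -0.0198, 0.0546]
tcp_rot: [[0.001, 1.0, 0.002], [1.0, -0.001, 0.0], [0.0, 0.002, -1.0]]
force: [0.5, -0.7, 6.1]
opening: 0.007
grasp_force: 3.1
```

```bash
python3 -c "
from h import *
s=bot.read_state();print(s['position'],s['force'],s['moment']);series(4)"
```

```text
[ 0.61408428 -0.01982029  0.05456805] [ 0.4772901  -0.65061182  6.09278723] [-0.04564114  0.14980743  0.02022983]
7.77 [(35.0, 106.6, 0.0777)]
7.82 [(35.0, 106.0, 0.0783)]
7.87 [(35.0, 105.9, 0.0783)]
7.92 [(33.0, 106.4, 0.0782)]
```

The disc stopped at about 106°, within 2° of the slot direction. I lift straight off.

Request:
move_arm(increments=[{"xyz":[0,0,-4],"roll":0,"grip":0},{"xyz":[0,0,-8],"roll":0,"grip":0},{"xyz":[0,0,-25],"roll":0,"grip":0},{"xyz":[0,0,-35],"roll":0,"grip":0},{"xyz":[0,0,-30],"roll":0,"grip":0}])

```text
time_s: 8.38
position: [0.6122, -0.0199, 0.1575]
tcp_rot: [[-0.0, 1.0, -0.002], [1.0, 0.0, 0.0], [0.0, -0.002, -1.0]]
force: [1.2, -0.7, -0.4]
opening: 0.004
grasp_force: 0.0
```

Request:
move_arm(increments=[{"xyz":[0,0,0],"roll":0,"grip":0},{"xyz":[0,0,0],"roll":0,"grip":0},{"xyz":[0,0,0],"roll":0,"grip":0},{"xyz":[0,0,0],"roll":0,"grip":0},{"xyz":[0,0,0],"roll":0,"grip":0}])

```text
time_s: 8.8
position: [0.6118, -0.0198, 0.155]
tcp_rot: [[0.0, 1.0, -0.003], [1.0, -0.0, 0.001], [0.001, -0.003, -1.0]]
force: [-0.6, 0.4, -0.4]
opening: 0.009
grasp_force: 0.0
```

```bash
python3 -c "
from h import *
s=bot.read_state();print(s['position'],s['force']);p=series(5);cv2.imwrite('pics/d.png',cv2.resize(rect('scene',p,C0),(600,600))[:,:,::-1])"
```

```text
[ 0.61177049 -0.01975906  0.15496943] [-0.60860871  0.36614595 -0.35692663]
8.8 [(34.0, 102.4, 0.0777)]
8.85 [(31.0, 102.6, 0.0768)]
8.9 [(33.0, 102.3, 0.0777)]
8.95 [(32.0, 102.3, 0.0774)]
9.0 [(31.0, 102.1, 0.0778)]
```

View pics/d.png

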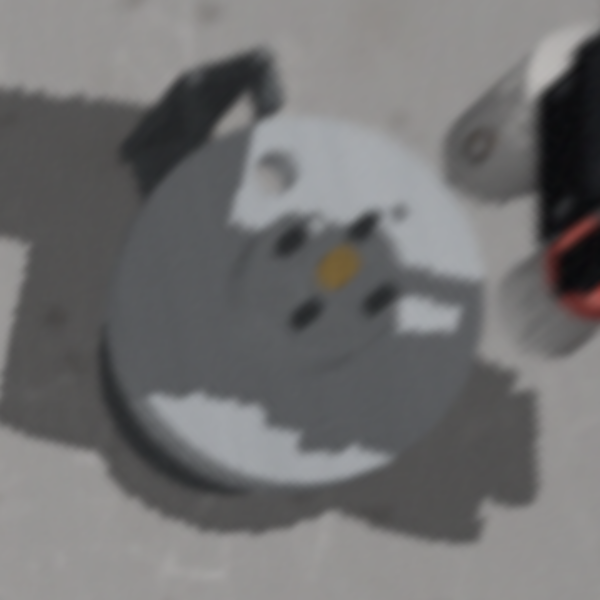

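The hole crept back to about 102° on lift-off; it shows at (277,172). I check the fork and hole more carefully, including with the wrist camera.

```bash
python3 - <<'E'
from h import *
for n in ['scene','side']:
    p,d=bot.capture(n);W=world(n,d);a=np.radians(108);v=np.array([np.cos(a),np.sin(a)]);D=W[...,:2]-np.array(C0)
    r=D@v;u=D@np.array([-v[1],v[0]])
    ok=(d>0)&(abs(W[...,2]-.057)<.005)&(r>.115)&(r<.149)&(abs(u)<.05)
    print(n,[(i-32,int(x)) for i,x in zip(range(0,66,4),np.histogram(u[ok]*1000,bins=np.arange(-32,34,4))[0])],np.percentile(u[ok],[0,2,98,100]))
st=bot.read_state();p,d=bot.capture('wrist');m=bot.camera_model('wrist');K=m['intrinsics'];T=m['tool_from_camera']
Rt=np.array(st['tcp_rot']);tw=np.array(st['position']);R=(Rt@T[:3,:3]);C=Rt@T[:3,3]+tw
# top view at z=.057
s=600;h=.18;i,j=np.indices((s,s));W=np.stack([C0[0]-h+j*2*h/s,C0[1]+h-i*2*h/s,np.full(i.shape,.057)],-1).reshape(-1,3)
uv=cv2.projectPoints(W,cv2.Rodrigues(R.T)[0],-R.T@C,K,None)[0].reshape(s,s,2).astype(np.float32)
print(C);cv2.imwrite('pics/e.png',cv2.remap(p,uv[...,0],uv[...,1],cv2.INTER_LINEAR)[:,:,::-1])
E
```

```text
scene [(-32, 1), (-28, 12), (-24, 13), (-20, 13), (-16, 6), (-12, 1), (-8, 5), (-4, 3), (0, 1), (4, 5), (8, 2), (12, 10), (16, 8), (20, 15), (24, 14), (28, 0)] [-0.03054919 -0.02757156  0.02747589  0.02798754]
side [(-32, 2), (-28, 8), (-24, 12), (-20, 14), (-16, 8), (-12, 7), (-8, 6), (-4, 4), (0, 8), (4, 5), (8, 4), (12, 8), (16, 9), (20, 9), (24, 18), (28, 0)] [-0.02839493 -0.02695189  0.0269128   0.02783132]
[0.6123049  0.05339026 0.31830454]
```

View pics/e.png

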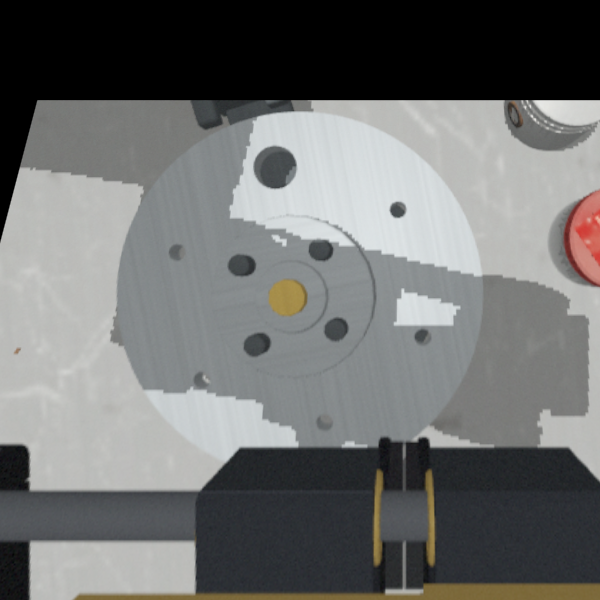

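```bash
python3 -c "
from h import *
series(4)"
```

```text
9.2 [(34.0, 100.5, 0.078)]
9.25 [(29.0, 100.8, 0.0776)]
9.3 [(31.0, 100.7, 0.0777)]
9.35 [(32.0, 100.5, 0.0779)]
```

Request:
move_arm(increments=[{"xyz":[0,0,10],"roll":0,"grip":0},{"xyz":[0,0,20],"roll":0,"grip":0},{"xyz":[0,0,30],"roll":0,"grip":0},{"xyz":[0,0,30],"roll":0,"grip":0},{"xyz":[0,0,0],"roll":0,"grip":0}])

```text
time_s: 9.82
position: [0.6083, -0.0191, 0.0606]
tcp_rot: [[0.0, 1.0, -0.012], [1.0, -0.0, 0.002], [0.002, -0.012, -1.0]]
force: [-1.1, -0.8, -0.5]
opening: 0.005
grasp_force: 0.0
```

Request:
move_arm(increments=[{"xyz":[0,0,0],"roll":0,"grip":0},{"xyz":[0,0,0],"roll":0,"grip":0},{"xyz":[0,0,0],"roll":0,"grip":0},{"xyz":[0,0,0],"roll":0,"grip":0},{"xyz":[0,0,0],"roll":0,"grip":0}])

```text
time_s: 10.23
position: [0.614, -0.0202, 0.0682]
tcp_rot: [[-0.0, 1.0, 0.003], [1.0, 0.0, -0.001], [-0.001, 0.003, -1.0]]
force: [0.7, 0.4, 0.5]
opening: 0.006
grasp_force: 0.0
```

```bash
python3 -c "
from h import *
s=bot.read_state();print(s['position'],s['force']);series(3)"
```

```text
[ 0.61404982 -0.02015119  0.06823498] [0.69821186 0.36294836 0.45630476]
10.23 [(33.0, 98.8, 0.0774)]
10.28 [(32.0, 99.0, 0.0777)]
10.33 [(30.0, 99.1, 0.0776)]
```

The disc crept back after the quick lift and came to rest at about 99°. I mend it with a gentle touch, a 12 mm tangential drag, a settle and a slow lift.

Request:
move_arm(increments=[{"xyz":[0,0,3],"roll":0,"grip":0},{"xyz":[0,0,3],"roll":0,"grip":0},{"xyz":[0,0,2],"roll":0,"grip":0},{"xyz":[0,0,1],"roll":0,"grip":0},{"xyz":[0,0,0],"roll":0,"grip":0}])

```text
time_s: 10.8
position: [0.6126, -0.0199, 0.057]
tcp_rot: [[0.0, 1.0, -0.001], [1.0, -0.0, 0.0], [0.0, -0.001, -1.0]]
force: [0.3, -0.2, -1.1]
opening: 0.007
grasp_force: 0.0
```

Request:
move_arm(increments=[{"xyz":[0,0,1],"roll":0,"grip":0},{"xyz":[0,0,1],"roll":0,"grip":0},{"xyz":[0,0,1],"roll":0,"grip":0},{"xyz":[0,0,0],"roll":0,"grip":0},{"xyz":[0,0,0],"roll":0,"grip":0}])

```text
time_s: 11.22
position: [0.6134, -0.0199, 0.0553]
tcp_rot: [[0.0, 1.0, 0.001], [1.0, -0.0, 0.0], [0.0, 0.001, -1.0]]
force: [-0.4, -0.1, 5.1]
opening: 0.006
grasp_force: 2.5
```

```bash
python3 -c "
from h import *
s=bot.read_state();print(s['position'],s['force']);series(3)"
```

```text
[ 0.61335608 -0.01989087  0.05529337] [-0.38759737 -0.09134374  5.05140883]
11.22 [(32.0, 98.3, 0.0778)]
11.27 [(32.0, 98.2, 0.0777)]
11.32 [(30.0, 98.6, 0.0778)]
```

Request:
move_arm(increments=[{"xyz":[1,0.9,0],"roll":0,"grip":0},{"xyz":[1.5,1.3,0],"roll":0,"grip":0},{"xyz":[1.5,1.3,0],"roll":0,"grip":0},{"xyz":[1.5,1.3,0],"roll":0,"grip":0},{"xyz":[1.5,1.3,0],"roll":0,"grip":0}])

```text
time_s: 11.78
position: [0.6193, -0.0129, 0.0552]
tcp_rot: [[-0.0, 1.0, 0.0], [1.0, 0.0, -0.0], [-0.0, 0.0, -1.0]]
force: [-0.4, 0.3, 5.1]
opening: 0.002
grasp_force: 2.6
```

Request:
move_arm(increments=[{"xyz":[1.5,1.4,0],"roll":0,"grip":0},{"xyz":[1,0.9,0],"roll":0,"grip":0},{"xyz":[0.5,0.5,0],"roll":0,"grip":0},{"xyz":[0,0,0],"roll":0,"grip":0},{"xyz":[0,0,0],"roll":0,"grip":0}])

```text
time_s: 12.2
position: [0.6217, -0.0096, 0.0551]
tcp_rot: [[-0.0, 1.0, -0.0], [1.0, 0.0, 0.0], [0.0, -0.0, -1.0]]
force: [-1.7, 0.5, 5.2]
opening: 0.006
grasp_force: 2.7
```

```bash
python3 -c "
from h import *
s=bot.read_state();print(s['position'],s['force']);series(3)"
```

```text
[ 0.62169631 -0.00963301  0.05513317] [-1.66424383  0.47405506  5.24601663]
12.2 [(33.0, 107.5, 0.0771)]
12.25 [(32.0, 107.8, 0.0779)]
12.3 [(31.0, 107.7, 0.078)]
```

The hole is now at 107.7°. I lift slowly.

Request:
move_arm(increments=[{"xyz":[0,0,-0.5],"roll":0,"grip":0},{"xyz":[0,0,-0.5],"roll":0,"grip":0},{"xyz":[0,0,-0.5],"roll":0,"grip":0},{"xyz":[0,0,-0.5],"roll":0,"grip":0},{"xyz":[0,0,-0.5],"roll":0,"grip":0}])

```text
time_s: 12.77
position: [0.6218, -0.01, 0.0568]
tcp_rot: [[-0.0, 1.0, -0.0], [1.0, 0.0, -0.0], [-0.0, -0.0, -1.0]]
force: [-0.7, 0.3, 0.8]
opening: 0.004
grasp_force: 0.1
```

Request:
move_arm(increments=[{"xyz":[0,0,-0.5],"roll":0,"grip":0},{"xyz":[0,0,-1],"roll":0,"grip":0},{"xyz":[0,0,-2],"roll":0,"grip":0},{"xyz":[0,0,-4],"roll":0,"grip":0},{"xyz":[0,0,-6],"roll":0,"grip":0}])

```text
time_s: 13.18
position: [0.6216, -0.01, 0.0704]
tcp_rot: [[0.0, 1.0, -0.001], [1.0, -0.0, 0.0], [0.0, -0.001, -1.0]]
force: [-0.3, 0.1, -0.6]
opening: 0.005
grasp_force: 0.0
```

```bash
python3 -c "
from h import *
s=bot.read_state();print(s['position'],s['force']);series(3)"
```

```text
[ 0.62157081 -0.00998771  0.07041527] [-0.30266641  0.13344525 -0.55750688]
13.18 [(34.0, 107.3, 0.0778)]
13.23 [(33.0, 107.3, 0.078)]
13.28 [(36.0, 106.7, 0.0775)]
```

Request:
move_arm(increments=[{"xyz":[0,0,-8],"roll":0,"grip":0},{"xyz":[0,0,-12],"roll":0,"grip":0},{"xyz":[0,0,-12],"roll":0,"grip":0},{"xyz":[0,0,-8],"roll":0,"grip":0},{"xyz":[0,0,0],"roll":0,"grip":0}])

```text
time_s: 13.75
position: [0.6238, -0.0103, 0.1136]
tcp_rot: [[-0.0, 1.0, 0.005], [1.0, 0.0, -0.001], [-0.001, 0.005, -1.0]]
force: [1.0, 0.5, -0.2]
opening: 0.008
grasp_force: 0.0
```

Request:
move_arm(increments=[{"xyz":[0,0,0],"roll":0,"grip":0},{"xyz":[0,0,0],"roll":0,"grip":0},{"xyz":[0,0,0],"roll":0,"grip":0},{"xyz":[0,0,0],"roll":0,"grip":0},{"xyz":[0,0,0],"roll":0,"grip":0}])

```text
time_s: 14.17
position: [0.6215, -0.0099, 0.11]
tcp_rot: [[-0.0, 1.0, -0.001], [1.0, 0.0, 0.0], [0.0, -0.001, -1.0]]
force: [-0.7, -0.2, -0.0]
opening: 0.007
grasp_force: 0.0
```

```bash
python3 -c "
from h import *
s=bot.read_state();print(s['position'],s['force']);series(8)"
```

```text
[ 0.62152242 -0.00990861  0.10995273] [-0.72365795 -0.24764367 -0.03915971]
14.17 [(33.0, 107.7, 0.0782)]
14.22 [(31.0, 108.2, 0.0774)]
14.27 [(30.0, 108.7, 0.0781)]
14.32 [(32.0, 107.9, 0.0777)]
14.37 [(33.0, 107.7, 0.078)]
14.42 [(34.0, 107.3, 0.0779)]
14.47 [(33.0, 107.8, 0.0777)]
14.52 [(32.0, 108.1, 0.0782)]
```

The disc is at rest at about 107.8°, within a degree of the slot, and the hand is clear. I hand in.

```bash
python3 -c "
from rig import bot
print(bot.hand_in())"
```

```text
the job is handed in; nothing more can be done
None
```

The job is handed in (no verdict was returned): the disc was stopped by fingertip, then nudged about 9° after it crept back on the first lift, and it now rests with the large hole at about 107.8° against the slot's 108°, with the hand clear of the disc.

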